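# Load a copper plate into the sprung plate holder

### The arm

A 6-joint arm with a two-finger parallel gripper is mounted at the origin on the work surface. World frame = base frame: x ahead of the robot, y to its left, z up, the work surface at z = 0. Lengths are in mm, angles in rad, forces in N, time in s.
With the tool pointing down it reaches from about 350 to 975 mm from the base axis. Payload 7.1 kg.
Tool frame: the origin (TCP) lies on the front face of the gripper's body, between the roots of the fingers; the fingertips stand 80 mm ahead of it and the grasp point (between the pads) lies 61 mm ahead of it (env.tips_ahead is the distance from the TCP to the fingertips, in mm); z points along the fingers, y is the direction in which the jaws open and shut (so a half turn about z gives the same grasp; the last joint's range is limited). The gripper opens to 88 mm and grips with 3 to 60 N. Pads are 20 mm wide; open, the fingers measure 115 mm over their backs; the gripper's body (75 mm by 178 mm) begins 61 mm behind the grasp point.
Start: joints at [1.313, 0.423, 1.63, -0, 1.089, -0.019], TCP at [147.804, 607.256, 302.675] pointing down, gripper open.
Joint ranges: [-3, 3], [-0.9, 2.11], [0.09, 2.58], [-1.31, 4.45], [0.11, 2.69], [-2.54, 2.54]. Speed limits (rad/s): [2.39, 2.39, 3.01, 3.14, 3.14, 3.14].

### API

Orientations are given as a unit quaternion [x, y, z, w].
In Python, from station import env, set_gripper, viewer, workorder gives the robot as it stands. Calls block until the motion is done:
- env.reach(position, orientation): joint-space move of the TCP to a pose.
- env.move_l(position, rot=None, rate=150, f_stop=None): straight line of the TCP; rot=None keeps the orientation; rate is the mean speed in mm/s. With f_stop (N) it stops when the force on the tool has changed by that much, and returns True; else False.
- env.move_joints(angles): joint-space move.
- set_gripper(opening): finger opening in mm; the grip force is fixed at half the most; returns when the fingers have stopped.
- env.hold(seconds).
- env.ik(position, orientation): joint angles nearest the present ones, or None.
- env.read_state(): the state.
- viewer.camera(name): name is "scene" or "top" or "wrist"; returns the picture (480x640x3 uint8, blue, green, red); there is no depth.
- viewer.camera_params(name): a dict with "fx", "fy", "cx", "cy" (pixels), "pose" (4x4, takes a point from camera to world coordinates); the wrist camera has in their place "tool_from_camera" (4x4, takes a point from camera to tool coordinates, whose origin is the TCP and whose axes are the flange's). Camera axes: x right, y up, looking along -z (the intrinsics and any distortion apply to the point x, -y, -z); pixel columns grow to the right and rows downward; lengths in mm; the calibration is good to about 2 mm. A picture is of the moment at which its call begins: read the wrist's pose just before it. camera_params takes no time and is no camera call.
A pose or a line that the arm cannot do raises env.IKError and nothing moves.
- workorder.sign_off(): hands the job in, once; it reports no verdict.
The state is a dict: "time_s": time; "qpos": joint angles; "dq": joint speeds; "tau": joint torques, N m; "tool_pos": TCP position; "orientation": TCP orientation; "force": force on the tool from outside, world axes, zero at the start; "wrist_torque": the same for the moment, N m; "width": finger opening in mm.
Only numpy, scipy, OpenCV 4.12 (cv2) and the standard library are available. Lean on these libraries where they do the work, as an engineer would, in place of code of your own. Each camera call takes 0.05 s, during which the arm holds its last target. There are 200 camera calls.

### The job

Pick up the copper plate by its lug and load it in the sprung plate holder: push one end, tilted, under either jaw's orange lip and gently drive that jaw back, lower the other end past the other lip, then ease the plate back so that the springs centre it. Leave it released, level with both ends in the slots under the lips, square and midway across the jaws. Never force the holder, and leave everything else on the bench alone.

Things in the scene. Friction and masses are not known exactly. Their poses are not given: they have to be found in the camera images.
- plate: Copper plate 60 (x) by 140 (y) by 5 mm, about 0.42 kg, flat on the bench. A steel lug stands upright across its middle: 40 mm along x, 16 mm thick along y, top 45 mm above the underside; grip it across the 16 mm, fingers either side along y. Origin: centre of the underside, z up. Either end may go into either jaw.
- edge_l (a point): Middle of the lower edge of the plate's +y end (70 mm from its origin, on the underside).
- edge_r (a point): Middle of the lower edge of the plate's -y end.
- holder: Sprung plate holder, fixed: blue base 80 (x) by 190 mm (y); two aluminium jaws with orange lips face each other along y. Origin: base centre, 14 mm under its blue top, up to 6 mm above or below the bench top. Heights over it: jaw ledges (slot floors) 40 mm; lip underside (slot roof) 48.5; lip top 53.5. Between the ledges nothing rises above 28 mm.
- base_top (a point): Centre of the blue top. Jaws at rest, along y from the midpoint between them: ledges from 34 mm outwards, lip tips at 61, slot back walls at 67 (134 apart; the plate is 140). Jaws are 56 mm wide in x. The crossbar carrying both jaws is clamped anywhere up to 9 mm to +y or -y, so that midpoint is NOT this point and no pose tells it: feel or look.
- base_l (a point): Middle of the blue base's +y end, at its top. Each jaw slides outwards on its own spring: 4 N to start, 0.7 N more per mm, hard stop at 16.5 mm (15.5 N), then steeply more. Over 25 N between plate and holder, in any direction, is forcing it; so is over 15 N of the robot on the holder. Lips and ledges are rigid downwards.
- base_r (a point): Middle of the blue base's -y end, at its top. To pass the other lip, the first jaw must be pushed back over 12 mm (12.4 N); 14 N is 14.3 mm. The raised end clears the other lip's top at about 0.1 rad of tilt, comfortably at 0.15 rad. Seated, the plate holds each jaw 3 mm back (6 N).
- offcut_a: Bystander, leave alone: upright copper tube offcut, 28 mm across, 35 high; origin at the centre of its underside.
- offcut_b: Bystander, leave alone: upright copper tube offcut, 34 mm across, 28 high; origin at the centre of its underside.
- bell: Bystander, leave alone: small solid brass bell, 56 mm across, 64 high; origin at the centre of its underside.
- tub: Bystander, leave alone: white plastic tub with a yellow band, 90 mm across, 120 high; origin at the centre of its underside.
- tin: Bystander, leave alone: white tin with a blue band, 84 mm across, 110 high; origin at the centre of its underside.
- flap_disc: Bystander, leave alone: brown flap disc, 115 mm across, 13 high, lying flat; origin at the centre of its underside.
- steel_block: Bystander, leave alone: dark steel block 50 x 110 x 22 mm; origin at the centre of its underside.
- wrench: Bystander, leave alone: steel spanner lying on the bench; origin at the centre of its underside.
Not all that is in view belongs to the job. Several things look just like the plate: the one meant starts nearest to the robot's base.

How it is judged (in metres and radians):
On the way:
1. one end of the tilted plate is under a jaw's lip and pushes that jaw back with more than 7 N (angle between plate's own z axis and vertical above 0.06 rad and contact force between plate and holder above 7 N and ((z of edge_l in the frame of holder between 0.036 and 0.046 m and y of edge_l in the frame of holder above 0.066 m) or (z of edge_l in the frame of holder between 0.036 and 0.046 m and y of edge_l in the frame of holder below -0.066 m) or (z of edge_r in the frame of holder between 0.036 and 0.046 m and y of edge_r in the frame of holder above 0.066 m) or (z of edge_r in the frame of holder between 0.036 and 0.046 m and y of edge_r in the frame of holder below -0.066 m))), for 0.1 s.
At the end, for the whole second after the job is handed in: Plate released and at rest with both ends in the slots (underside 38 to 44 mm over the holder's origin), level within 0.03 rad, square within 0.06 rad, its centre within 12 mm of the holder's origin along x and y (along y, 9 for the crossbar's setting, 3 for the centring) (y of plate in the frame of holder between -0.012 and 0.012 m and x of plate in the frame of holder between -0.012 and 0.012 m and z of plate in the frame of holder between 0.038 and 0.044 m and angle between plate's own z axis and vertical below 0.03 rad and angle between the y axis of plate and the y axis of holder, either way round below 0.06 rad and linear speed of plate below 0.01 m/s and contact force between the fingers and plate below 0.1 N); the robot touches nothing.
It fails at once if the plate bears on the holder with more than 25 N (contact force between plate and holder above 25 N).
It fails at once if a bystander is moved more than 20 mm (distance of any of offcut_a, offcut_b, bell, tub, tin, flap_disc, steel_block, wrench from where it was at the start of the episode above 0.02 m).
It fails at once if the robot presses on the holder itself with more than 15 N (contact force between any of the fingers, the arm and holder above 15 N).
It also fails if it takes over 59 s, if anything falls off the work surface, if the arm or the gripper's body presses on something with over 40 N, if the wrist force passes 120 N, or if a joint passes its speed limit or range.

## Working session

There is one attempt and no reset: what is moved stays moved. The work goes in short steps, each a Python script; the robot and the scene stay as the last script left them, time stands still between calls to the robot, and variables do not carry over. Pictures are saved under pics/ and viewed, about 8 in all and at most 12, crops included, and the job is handed in when it is done.

```bash
ls; mkdir -p pics; python3 - <<'E'
from station import env,viewer
import cv2,numpy as np
np.set_printoptions(precision=4,suppress=True)
for n in("top","scene"):
    cv2.imwrite(f"pics/{n}0.png",viewer.camera(n)); print(n,viewer.camera_params(n))
print(viewer.camera_params("wrist")); print(env.read_state())
E
```

```text
pics
top {'fx': 475.72215330550654, 'fy': 475.72215330550654, 'cx': 322.4851758467508, 'cy': 235.93777907292122, 'pose': array([[  -0.0029,    0.9978,   -0.0668,  535.5485],
       [  -0.9997,   -0.0013,    0.0241,   26.602 ],
       [   0.024 ,    0.0668,    0.9975, 1372.4195],
       [   0.    ,    0.    ,    0.    ,    1.    ]])}
scene {'fx': 507.8454007518458, 'fy': 507.8454007518458, 'cx': 315.0531549748909, 'cy': 239.18836941855554, 'pose': array([[  -0.2931,   -0.6291,    0.72  , 1585.8159],
       [   0.9559,   -0.1772,    0.2342,  333.0264],
       [  -0.0198,    0.7568,    0.6533,  926.1365],
       [   0.    ,    0.    ,    0.    ,    1.    ]])}
{'fx': 415.7411997384234, 'fy': 415.7411997384234, 'cx': 319.56259682761043, 'cy': 240.84407820052004, 'tool_from_camera': array([[ -0.0005,   0.9659,   0.2589,  70.0819],
       [  1.    ,   0.0005,   0.    ,   0.3994],
       [ -0.0001,   0.2589,  -0.9659, -82.377 ],
       [  0.    ,   0.    ,   0.    ,   1.    ]])}
{'time_s': 0.1, 'qpos': array([ 1.313 ,  0.4238,  1.6306, -0.    ,  1.0886, -0.019 ]), 'dq': array([ 0.0023, -0.0022, -0.0019, -0.0012,  0.0004,  0.001 ]), 'tau': array([ -0.0006, -54.5612, -27.4325,   0.0645,   0.0188,  -0.0001]), 'tool_pos': array([147.7251, 606.8843, 301.9604]), 'orientation': array([ 0.1191,  0.9929, -0.0007, -0.0001]), 'force': array([-0.9107,  0.0416,  0.621 ]), 'wrist_torque': array([-0.0179, -0.0514,  0.0352]), 'width': 88.15416203653132}
```

View pics/top0.png

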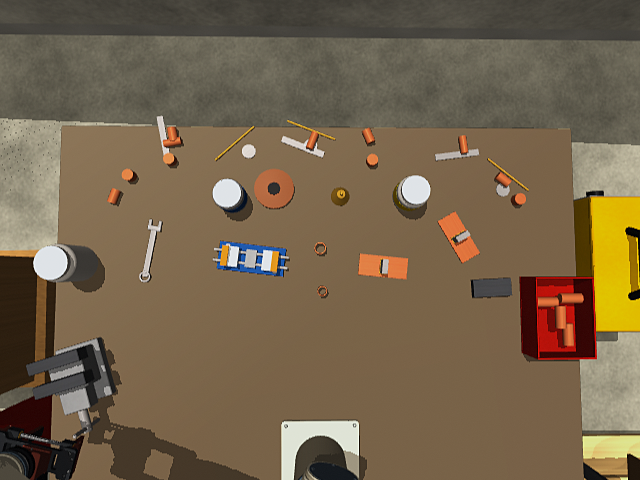

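View pics/scene0.png

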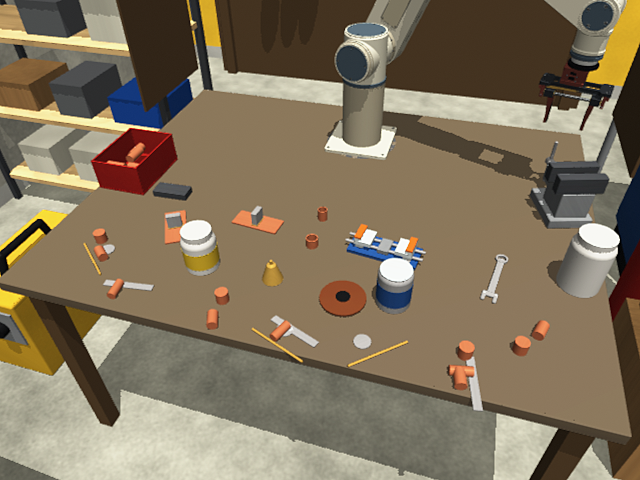

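```bash
cat > h.py <<'E'
import numpy as np, cv2
from scipy.spatial.transform import Rotation as R
from station import env,set_gripper,viewer,workorder
np.set_printoptions(precision=3,suppress=True)
def down(yd, tilt=0):
    """tool z down, tool y along horizontal unit yd; tilt: rotate about tool x (rad)"""
    y=np.r_[yd[:2],0]/np.linalg.norm(yd[:2]); z=np.r_[0,0,-1.]
    r=R.from_matrix(np.c_[np.cross(y,z),y,z])
    return (r*R.from_rotvec([tilt,0,0])).as_quat()
def shot(name,save=None):
    s=env.read_state(); im=viewer.camera(name); p=viewer.camera_params(name)
    if name=="wrist":
        T=np.eye(4); T[:3,:3]=R.from_quat(s["orientation"]).as_matrix(); T[:3,3]=s["tool_pos"]
        p["pose"]=T@p["tool_from_camera"]
    if save: cv2.imwrite(f"pics/{save}.png",im)
    return im,p
def ray(p,uv):
    d=np.array([(uv[0]-p["cx"])/p["fx"],-(uv[1]-p["cy"])/p["fy"],-1.])
    return p["pose"][:3,3],p["pose"][:3,:3]@d
def onplane(p,uv,z):
    o,d=ray(p,uv); return o+d*(z-o[2])/d[2]
def cross2(p1,u1,p2,u2):
    a,d=ray(p1,u1); b,e=ray(p2,u2)
    s=np.linalg.lstsq(np.c_[d,-e],b-a,rcond=None)[0]
    q,r=a+s[0]*d,b+s[1]*e
    return (q+r)/2,np.linalg.norm(q-r)
def blobs(im,kind,amin=60):
    h=cv2.cvtColor(im,cv2.COLOR_BGR2HSV)
    lo,hi={"blue":((100,120,40),(125,255,255)),"copper":((3,120,90),(12,255,255)),"orange":((13,150,120),(24,255,255))}[kind]
    m=cv2.inRange(h,lo,hi)
    cs=cv2.findContours(m,cv2.RETR_EXTERNAL,cv2.CHAIN_APPROX_NONE)[0]
    return [c for c in sorted(cs,key=cv2.contourArea,reverse=True) if cv2.contourArea(c)>=amin]
E
python3 - <<'E'
from h import *
im,p=shot("top")
for k,z in(("copper",5),("blue",14),("orange",53)):
    for c in blobs(im,k,15):
        (u,v),wh,a=cv2.minAreaRect(c)
        b=np.array([onplane(p,q,z)[:2] for q in cv2.boxPoints(((u,v),wh,a))])
        if 190<v<300 and u<520: print(k,(u,v),cv2.contourArea(c),"\n",b.round(0).tolist(),b.mean(0),np.linalg.norm(b[1]-b[0]),np.linalg.norm(b[2]-b[1]))
h=cv2.cvtColor(im,cv2.COLOR_BGR2HSV); print(h[266,370],h[265,226],h[258,218],h[260,276],h[273,262])
E
```

```text
copper (382.6485290527344, 266.01483154296875) 989.0 
 [[516.0, -106.0], [578.0, -113.0], [564.0, -253.0], [502.0, -246.0]] [ 540.164 -179.489] 62.59809774940349 141.18476159632613
copper (458.2058410644531, 236.67645263671875) 804.5 
 [[670.0, -337.0], [702.0, -392.0], [579.0, -463.0], [547.0, -409.0]] [ 624.618 -400.277] 62.7772435204419 142.67099721625536
copper (112.89041900634766, 195.4589080810547) 108.0 
 [[728.0, 613.0], [769.0, 599.0], [760.0, 576.0], [720.0, 590.0]] [744.24  594.419] 42.86359276843204 24.53971831647893
copper (321.5, 291.0) 72.5 
 [[484.0, 10.0], [483.0, -16.0], [455.0, -16.0], [455.0, 10.0]] [469.325  -3.187] 25.75840978494179 28.443620903167165
blue (249.69622802734375, 268.5819091796875) 235.0 
 [[535.0, 295.0], [555.0, 293.0], [533.0, 106.0], [513.0, 108.0]] [533.87  200.647] 19.979153220471733 188.44690502412027
blue (252.30184936523438, 247.9645233154297) 226.0 
 [[594.0, 288.0], [614.0, 286.0], [591.0, 99.0], [571.0, 101.0]] [592.427 193.68 ] 19.76414191733843 188.68171115748484
blue (241.48077392578125, 257.0961608886719) 38.0 
 [[558.0, 235.0], [57
[... 434 characters left out ...]
195312) 161.5 
 [[584.0, 876.0], [586.0, 776.0], [570.0, 775.0], [568.0, 875.0]] [576.992 825.396] 99.8361220286313 16.20584436268256
orange (223.88429260253906, 255.117919921875) 105.5 
 [[546.0, 279.0], [599.0, 273.0], [597.0, 255.0], [543.0, 261.0]] [571.237 267.001] 53.85129049344525 18.02563288934246
orange (274.23846435546875, 261.0923156738281) 99.5 
 [[529.0, 140.0], [583.0, 134.0], [580.0, 117.0], [526.0, 123.0]] [554.42  128.291] 54.391711802303824 17.143294974989775
orange (340.5, 193.5) 50.0 
 [[756.0, -46.0], [756.0, -66.0], [730.0, -66.0], [730.0, -46.0]] [742.92  -56.096] 19.634988632579812 25.41162995313633
[ 11 176 226] [ 14  93 110] [110 164 148] [ 19 221 233] [108 215 142]
```

```bash
python3 - <<'E'
from h import *
import pickle
hy=np.array([.117,.993,0]); py=np.array([.10,.995,0]); S={}
def go(n,xy,z,q,lin=False):
    (env.move_l if lin else env.reach)([*xy,z],q) if not lin else env.move_l([*xy,z],q,rate=200)
    env.hold(.2); S[n]=shot("wrist",n); print(n,env.read_state()["time_s"],env.read_state()["tool_pos"])
H=np.array([563,197.]);P=np.array([540,-179.])
q=down(hy)
go("h1",H+hy[:2]*50+[-20,0],250,q); go("h2",H-hy[:2]*50+[-20,0],250,q,True)
q=down(py)
go("p1",P+py[:2]*50+[-20,0],250,q); go("p2",P-py[:2]*30+[-20,0],250,q,True)
pickle.dump(S,open("s1.pkl","wb"))
cv2.imwrite("pics/hh.png",cv2.resize(np.vstack([np.hstack([S["h1"][0],S["h2"][0]]),np.hstack([S["p1"][0],S["p2"][0]])]),(800,600),interpolation=cv2.INTER_AREA))
E
```

```text
h1 2.3583 [548.648 247.256 250.062]
h2 3.2583 [537.231 148.275 249.946]
p1 4.5833 [ 525.273 -128.227  249.972]
p2 5.3833 [ 517.11  -207.832  249.993]
```

View pics/hh.png

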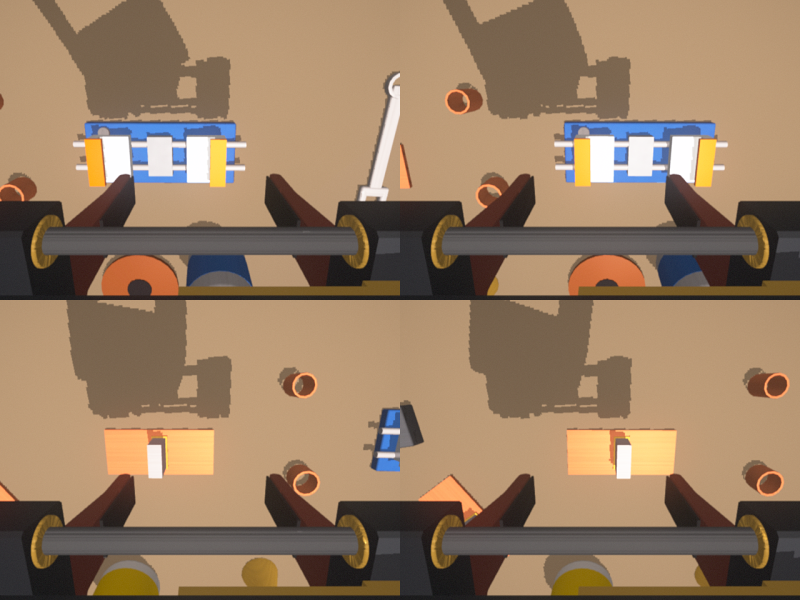

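```bash
python3 - <<'E'
from h import *
import pickle
S=pickle.load(open("s1.pkl","rb"))
def mask(im,lo,hi):
    m=cv2.inRange(cv2.cvtColor(im,cv2.COLOR_BGR2HSV),lo,hi); m[300:]=0; return m
def comps(m,a):
    cs=cv2.findContours(m,cv2.RETR_EXTERNAL,cv2.CHAIN_APPROX_NONE)[0]
    return [c for c in cs if cv2.contourArea(c)>a]
def srt(c): # corners TL,TR,BR,BL
    b=cv2.boxPoints(cv2.minAreaRect(c)); b=b[np.argsort(b[:,1])]
    return np.array([*sorted(b[:2].tolist()),*sorted(b[2:].tolist())[::-1]])
# plate: z via cross2 of the corners
out={}
for n in("p1","p2"):
    im,p=S[n]; m=mask(im,(5,140,150),(16,255,255)); m=cv2.morphologyEx(m,cv2.MORPH_CLOSE,np.ones((25,25)))
    c=max(comps(m,3000),key=cv2.contourArea); out[n]=srt(c); print(n,out[n].tolist(),cv2.contourArea(c))
X=np.array([cross2(S["p1"][1],a,S["p2"][1],b)[0] for a,b in zip(out["p1"],out["p2"])]);print(X,X.mean(0))
for n in out:
    b=np.array([onplane(S[n][1],u,5) for u in out[n]]); d=b[1]+b[2]-b[0]-b[3]
    print("plate",n,b.mean(0),d/np.linalg.norm(d),np.linalg.norm(d)/2, np.linalg.norm(b[0]-b[3]))
# holder base
o={}
for n in("h1","h2"):
    im,p=S[n]; m=mask(im,(100,130,120),(125,255,255)); m=cv2.morphologyEx(m,cv2.MORPH_CLOSE,np.ones((7,7)))
    cs=np.vstack([c for c in comps(m,300) if c[:,0,0].min()>100 and c[:,0,1].max()<298]); o[n]=srt(cs)
    b=np.array([onplane(p,u,14) for u in o[n]]); d=b[1]+b[2]-b[0]-b[3]
    print("base",n,o[n].tolist(),b.mean(0),d/np.linalg.norm(d),np.linalg.norm(d)/2,np.linalg.norm(b[0]-b[3]))
X=np.array([cross2(S["h1"][1],a,S["h2"][1],b)[0] for a,b in zip(o["h1"],o["h2"])]);print(X)
for n in("h1","h2"):
    im,p=S[n]; m=mask(im,(13,170,120),(26,255,255))
    for c in comps(m,800):
        if c[:,0,1].max()<299:
            k=srt(c); print("lip",n,k.tolist(),np.array([onplane(p,u,53.5) for u in k]).tolist())
            o[n,len([q for q in o if type(q) is tuple and q[0]==n])]=k
for i in(0,1): print([ (cross2(S["h1"][1],a,S["h2"][1],b)[0]) for a,b in zip(o["h1",i],o["h2",i])])
E
```

```text
p1 [[167.00668334960938, 205.925537109375], [341.0061950683594, 207.00628662109375], [340.5532531738281, 279.9289245605469], [166.55374145507812, 278.8481750488281]] 5724.0Traceback (most recent call last):
  File "<stdin>", line 16, in <module>
ValueError: max() iterable argument is empty
```

```bash
cat > m.py <<'E'
from h import *
import pickle
S=pickle.load(open("s1.pkl","rb"))
def mask(im,lo,hi):
    m=cv2.inRange(cv2.cvtColor(im,cv2.COLOR_BGR2HSV),lo,hi); m[300:]=0; return m
def comps(m,a):
    cs=cv2.findContours(m,cv2.RETR_EXTERNAL,cv2.CHAIN_APPROX_NONE)[0]
    return [c for c in cs if cv2.contourArea(c)>a]
def srt(c):
    b=cv2.boxPoints(cv2.minAreaRect(c)); b=b[np.argsort(b[:,1])]
    return np.array([*sorted(b[:2].tolist()),*sorted(b[2:].tolist())[::-1]])
def rep(t,p,k,z):
    b=np.array([onplane(p,u,z) for u in k]); d=b[1]+b[2]-b[0]-b[3]
    print(t,k.round(1).tolist(),b.mean(0),d/np.linalg.norm(d),np.linalg.norm(d)/2,np.linalg.norm(b[0]-b[3]))
E
python3 - <<'E'
from m import *
h=cv2.cvtColor(S["p2"][0],cv2.COLOR_BGR2HSV); print([h[r,c] for r,c in((220,290),(250,290),(240,400),(270,430),(150,300),(100,600))])
out={}
for n in("p1","p2"):
    im,p=S[n]; m=mask(im,(5,130,180),(19,255,255)); m=cv2.morphologyEx(m,cv2.MORPH_OPEN,np.ones((3,3))); m=cv2.morphologyEx(m,cv2.MORPH_CLOSE,np.ones((25,25)))
    cs=comps(m,1500); print([(cv2.contourArea(c),cv2.boundingRect(c)) for c in cs])
    c=max(cs,key=cv2.contourArea); out[n]=srt(c); rep(n,p,out[n],5)
X=np.array([cross2(S["p1"][1],a,S["p2"][1],b)[0] for a,b in zip(out["p1"],out["p2"])]);print(X)
o={}
for n in("h1","h2"):
    im,p=S[n]; m=mask(im,(100,130,100),(125,255,255)); m=cv2.morphologyEx(m,cv2.MORPH_CLOSE,np.ones((7,7)))
    cs=np.vstack([c for c in comps(m,100) if c[:,0,0].min()>100 and c[:,0,1].max()<298]); o[n]=srt(cs); rep("base "+n,p,o[n],14)
X=np.array([cross2(S["h1"][1],a,S["h2"][1],b)[0] for a,b in zip(o["h1"],o["h2"])]);print(X)
L={}
for n in("h1","h2"):
    im,p=S[n]; m=mask(im,(15,180,120),(28,255,255))
    L[n]=[srt(c) for c in sorted(comps(m,800),key=lambda c:c[:,0,0].min()) if c[:,0,1].max()<299]
    for k in L[n]: rep("lip "+n,p,k,53.5); print(np.array([onplane(p,u,53.5)[:2] for u in k]).tolist())
for a,b in zip(L["h1"],L["h2"]): print(np.array([cross2(S["h1"][1],x,S["h2"][1],y)[0] for x,y in zip(a,b)]))
E
```

```text
[array([ 17, 136, 255], dtype=uint8), array([ 16, 137, 255], dtype=uint8), array([ 21, 118, 255], dtype=uint8), array([ 19, 122, 255], dtype=uint8), array([ 15,  91, 190], dtype=uint8), array([ 15,  92, 183], dtype=uint8)]
[(7384.5, (167, 207, 157, 73))]
p1 [[166.9, 207.0], [322.4, 205.7], [323.0, 277.9], [167.5, 279.2]] [ 539.073 -190.316    5.   ] [0.09  0.996 0.   ] 127.04485913018975 61.38526733694058
[(5243.5, (267, 207, 94, 73))]
p2 [[267.0, 207.0], [360.0, 207.0], [360.0, 279.0], [267.0, 279.0]] [ 536.755 -214.268    5.   ] [0.099 0.995 0.   ] 75.95701133286566 60.993673266237764
[[ 503.083 -248.176    4.244]
 [ 613.482 -130.271 -540.994]
 [ 766.493 -144.033 -516.098]
 [ 559.229 -254.062   17.103]]
base h1 [[136.0, 196.0], [376.0, 196.0], [376.0, 291.0], [136.0, 291.0]] [561.35  195.353  14.   ] [0.116 0.993 0.   ] 190.82293282224393 78.84689792984112
base h2 [[263.0, 196.0], [503.0, 196.0], [503.0, 290.0], [263.0, 290.0]] [561.414 196.695  14.   ] [0.116 0.993 0.   ] 190.7335263176906 77.49305611462982
[[512.617 107.001   8.42 ]
 [534.545 293.967   8.232]
 [605.656 285.626  2
[... 398 characters left out ...]
.5, 296.0], [280.7, 296.5]] [553.592 127.135  53.5  ] [0.092 0.996 0.   ] 16.74256109300197 54.899444219405524
[[525.5690188069453, 122.04670504980533], [527.0738307834338, 138.3122497064451], [581.6429955970125, 132.63062099048955], [580.0828945874126, 115.55160512821826]]
lip h2 [[480.4, 220.4], [505.3, 223.0], [497.3, 299.6], [472.3, 296.9]] [570.479 264.704  53.5  ] [0.223 0.975 0.   ] 17.857121999469054 56.34903302402918
[[540.5088796273601, 259.3542428232577], [544.3513140331894, 276.3299064044777], [600.5967669931316, 270.4840974902461], [596.4575268041203, 252.64884187823355]]
[[526.115 121.803  51.73 ]
 [527.354 138.12   49.405]
 [583.383 132.278  49.705]
 [581.691 115.203  52.071]]
```

```bash
python3 - <<'E'
from m import *
out={};lug={}
for n in("p1","p2"):
    im,p=S[n]; h=cv2.cvtColor(im,cv2.COLOR_BGR2HSV)
    m=mask(im,(5,106,215),(24,255,255)); m=cv2.morphologyEx(m,cv2.MORPH_OPEN,np.ones((3,3))); m=cv2.morphologyEx(m,cv2.MORPH_CLOSE,np.ones((31,31)))
    cs=[c for c in comps(m,3000)]; print([(cv2.contourArea(c),cv2.boundingRect(c)) for c in cs])
    c=max(cs,key=lambda c:cv2.contourArea(c)*(cv2.boundingRect(c)[0]>100)); out[n]=srt(c); rep(n,p,out[n],5)
    g=mask(im,(0,0,90),(179,70,255)); x,y,w,hh=cv2.boundingRect(c); g[:y-5]=0; g[y+hh+25:]=0; g[:,:x+10]=0; g[:,x+w-10:]=0
    k=max(comps(g,100),key=cv2.contourArea); lug[n]=srt(k); print("lug",lug[n].tolist())
f=lambda o:np.array([cross2(S["p1"][1],a,S["p2"][1],b)[0] for a,b in zip(o["p1"],o["p2"])])
print(f(out),f(lug))
E
```

```text
[(12318.5, (166, 207, 177, 73))]
p1 [[166.0, 207.0], [342.0, 207.0], [342.0, 279.0], [166.0, 279.0]] [ 540.245 -183.028    5.   ] [0.099 0.995 0.   ] 143.75326027823746 61.24773193671036
lug [[234.43035888671875, 222.34095764160156], [262.9490966796875, 221.42100524902344], [264.99273681640625, 284.7744140625], [236.4739990234375, 285.69439697265625]]
[(12301.5, (266, 208, 177, 73))]
p2 [[266.0, 208.0], [442.0, 208.0], [442.0, 280.0], [266.0, 280.0]] [ 540.887 -181.415    5.   ] [ 0.099  0.995 -0.   ] 143.84819950692994 61.07369696083754
lug [[346.0, 222.0], [370.0, 222.0], [370.0, 285.0], [346.0, 285.0]]
[[ 503.443 -249.061    4.023]
 [ 517.337 -108.916    4.276]
 [ 572.77  -114.399   18.976]
 [ 558.853 -254.594   18.882]] [[ 513.435 -187.918   40.868]
 [ 517.657 -169.5     28.487]
 [ 565.337 -173.506   34.924]
 [ 559.073 -192.104   47.265]]
```

```bash
python3 - <<'E'
from h import *
q=down([.099,.995])
env.reach([540.5,-182,140],q)
print(env.move_l([540.5,-182,90],q,rate=80,f_stop=10), env.read_state()["tool_pos"])
set_gripper(0); s=env.read_state(); print("w",s["width"],s["force"],s["time_s"])
env.move_l([540.5,-182,200],q,rate=120); env.hold(.2)
s=env.read_state(); print(s["force"],s["wrist_torque"],s["tool_pos"],s["time_s"],s["width"])
shot("wrist","grip")
E
```

```text
False [ 540.525 -182.023   89.836]
w 15.716452178731164 [-0.343 -0.195  0.444] 7.7917
[-0.551  0.271 -4.709] [ 0.019 -0.002  0.008] [ 540.159 -181.877  199.184] 9.0583 15.952242512017909
```

View pics/grip.png

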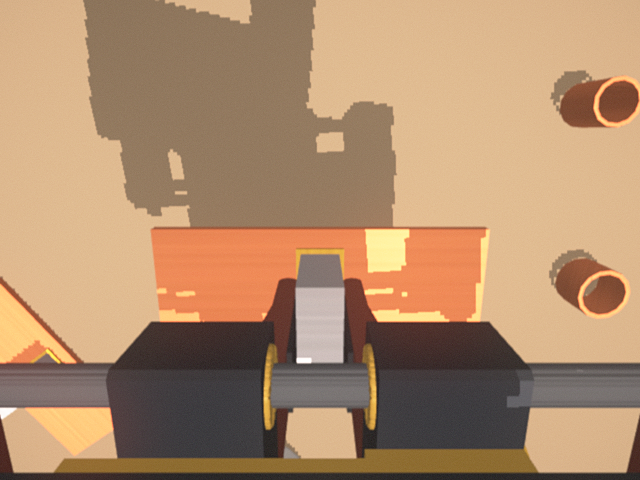

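```bash
cat > g.py <<'E'
from h import *
hy=np.array([.117,.993,0]); hy/=np.linalg.norm(hy); O=np.array([561.8,196,0])
def pose(u,z,t):
    """TCP pose that puts the low (+y) edge at u along the holder, height z, tilt t"""
    q=down(hy,t); return O+hy*u+[0,0,z]-R.from_quat(q).apply([0,70,89.8]),q
def where():
    s=env.read_state(); r=R.from_quat(s["orientation"]); e=s["tool_pos"]+r.apply([0,70,89.8])-O
    f=s["force"]; print("t%.2f u%.2f z%.2f fu%.2f fx%.2f fz%.2f M%s w%.2f"%(s["time_s"],e@hy,e[2],f@hy,f@[hy[1],-hy[0],0],f[2],s["wrist_torque"],s["width"]))
    return e@hy,e[2],f@hy
def to(u,z,t,rate=10,f=None):
    p,q=pose(u,z,t); r=env.move_l(p,q,rate=rate,f_stop=f); print(r,end=" "); return (r,)+where()
E
python3 - <<'E'
from g import *
p,q=pose(48,110,.17); env.reach(p,q); where()
to(48,52,.17,60); env.hold(.2)
where()
shot("wrist","above"); shot("scene","above_s")
print(to(48,33,.17,8,3))
E
python3 -c "
import cv2,numpy as np
a=cv2.imread('pics/above.png');b=cv2.imread('pics/above_s.png')[190:310,310:470]
cv2.imwrite('pics/ab.png',np.hstack([cv2.resize(a,(400,300)),cv2.resize(b,(400,300))]))"
```

```text
t10.47 u47.05 z109.88 fu0.15 fx0.19 fz-4.45 M[ 0.155 -0.052 -0.012] w15.53
False t11.58 u48.18 z52.42 fu0.02 fx-1.23 fz-4.99 M[ 0.187 -0.082 -0.007] w16.11
t11.78 u48.14 z52.45 fu-0.36 fx0.26 fz-5.02 M[ 0.266 -0.053 -0.014] w16.16
True t13.56 u47.98 z36.89 fu-1.54 fx-0.68 fz4.11 M[ 0.404 -0.048 -0.   ] w16.43
(True, np.float64(47.978257940109266), np.float64(36.8871995059429), np.float64(-1.5427167455478548))
```

View pics/ab.png

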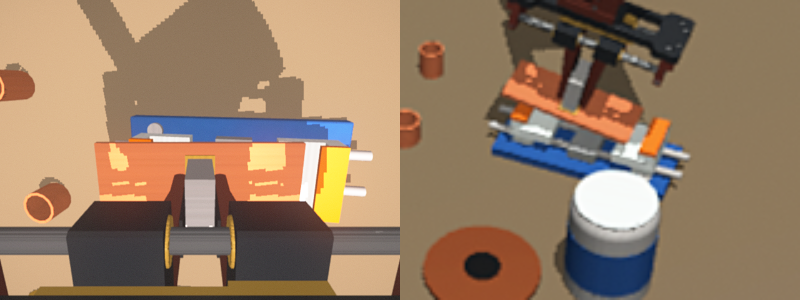

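```bash
python3 - <<'E'
from g import *
to(48,38.1,.17,10); env.hold(.2); where()
r=to(85,38.1,.17,10,3); env.hold(.15); where()
E
```

```text
False t13.97 u47.70 z37.40 fu0.00 fx-0.31 fz-5.25 M[ 0.237 -0.083  0.036] w15.95
t14.17 u47.87 z37.72 fu0.24 fx0.01 fz-3.98 M[ 0.198 -0.012 -0.016] w15.68
True t16.14 u66.24 z37.25 fu-0.37 fx0.26 fz-3.57 M[ 0.24  -0.127 -0.011] w15.60
t16.29 u66.23 z37.03 fu-0.88 fx1.51 fz1.47 M[ 0.21  -0.316 -0.113] w15.94
```

```bash
python3 - <<'E'
from g import *
to(66.2,38.5,.17,10,4); env.hold(.3); where()
r=to(85,38.5,.17,8,3.2); env.hold(.2); where()
E
```

```text
True t16.50 u66.07 z37.03 fu-0.21 fx1.97 fz1.66 M[ 0.307 -0.293 -0.02 ] w15.68
t16.80 u66.06 z37.02 fu0.02 fx0.22 fz2.57 M[ 0.425 -0.165  0.015] w15.93
True t17.29 u66.08 z36.91 fu-2.02 fx0.16 fz3.99 M[ 0.263 -0.104 -0.029] w15.71
t17.49 u66.07 z36.89 fu-1.29 fx-0.64 fz4.50 M[ 0.241 -0.042 -0.002] w15.85
```

```bash
python3 - <<'E'
from g import *
for z in (37.6,38.2,38.8):
    to(65.5,z,.17,6); env.hold(.15); where()
E
```

```text
False t17.84 u65.56 z37.16 fu1.46 fx-0.54 fz-2.22 M[0.658 0.051 0.052] w15.77
t17.99 u65.43 z37.19 fu0.64 fx-0.84 fz-2.10 M[0.509 0.025 0.036] w15.85
False t18.24 u65.13 z37.85 fu-0.91 fx0.69 fz-5.08 M[0.186 0.006 0.041] w15.91
t18.39 u65.27 z37.99 fu0.07 fx0.73 fz-4.80 M[ 0.262 -0.001  0.015] w15.67
False t18.64 u65.48 z38.85 fu1.07 fx-0.41 fz-4.39 M[0.242 0.028 0.048] w15.81
t18.79 u65.49 z38.79 fu-0.02 fx-1.18 fz-5.97 M[0.222 0.015 0.038] w15.92
```

```bash
python3 - <<'E'
from g import *
for u in (67,68,69,70,71,72):
    to(u,38.4,.17,8); env.hold(.15); r=where()
    if r[2]<-9: break
E
```

```text
False t19.13 u66.45 z38.40 fu-4.40 fx-0.26 fz-3.11 M[-0.496  0.039  0.   ] w16.08
t19.28 u66.59 z38.39 fu-4.33 fx-0.40 fz-2.70 M[-0.536  0.023 -0.015] w15.74
False t19.56 u67.84 z38.38 fu-5.38 fx-0.07 fz-1.37 M[-0.655  0.038 -0.016] w16.06
t19.71 u67.82 z38.39 fu-5.12 fx-0.11 fz-1.30 M[-0.698  0.064 -0.01 ] w16.32
False t19.98 u68.77 z38.39 fu-4.94 fx-0.52 fz-1.19 M[-0.773  0.058 -0.066] w15.72
t20.13 u68.77 z38.39 fu-5.13 fx-0.09 fz-1.74 M[-0.735  0.033 -0.043] w15.57
False t20.41 u69.62 z38.39 fu-6.15 fx0.30 fz-2.05 M[-0.866  0.004 -0.009] w15.62
t20.56 u69.60 z38.36 fu-6.00 fx0.22 fz-1.51 M[-0.914 -0.022 -0.109] w15.93
False t20.83 u70.49 z38.37 fu-6.72 fx0.42 fz-1.16 M[-0.963  0.032 -0.047] w16.05
t20.98 u70.46 z38.40 fu-6.83 fx0.31 fz-1.45 M[-0.908  0.028 -0.057] w15.80
False t21.26 u71.36 z38.39 fu-8.65 fx0.57 fz-0.64 M[-1.03   0.092 -0.066] w16.14
t21.41 u71.30 z38.37 fu-6.83 fx0.65 fz-0.35 M[-1.007  0.039 -0.025] w15.79
```

```bash
python3 - <<'E'
from g import *
for u in (74,76.5,79,80.3):
    to(u,38.3,.17,10); env.hold(.15); r=where()
    if r[2]<-14.5: break
shot("wrist","push"); shot("scene","push_s")
E
python3 -c "
import cv2,numpy as np
a=cv2.imread('pics/push.png');b=cv2.imread('pics/push_s.png')[190:310,310:470]
cv2.imwrite('pics/pu.png',np.hstack([cv2.resize(a,(400,300)),cv2.resize(b,(400,300))]))"
```

```text
False t21.76 u73.09 z38.34 fu-8.34 fx0.15 fz-0.20 M[-1.242  0.011 -0.103] w15.98
t21.91 u73.04 z38.34 fu-8.93 fx0.80 fz-0.16 M[-1.198  0.033 -0.045] w15.47
False t22.31 u75.23 z38.34 fu-9.54 fx1.43 fz0.48 M[-1.501  0.062 -0.054] w16.25
t22.46 u75.20 z38.34 fu-10.27 fx0.50 fz1.13 M[-1.499 -0.002  0.01 ] w15.90
False t22.86 u77.32 z38.30 fu-9.99 fx1.26 fz1.02 M[-1.822 -0.022 -0.12 ] w15.80
t23.01 u77.29 z38.31 fu-11.47 fx1.05 fz0.99 M[-1.755 -0.007 -0.113] w15.64
False t23.29 u78.47 z38.32 fu-11.41 fx0.87 fz1.31 M[-1.97  -0.042 -0.059] w15.88
t23.44 u78.40 z38.32 fu-11.05 fx1.54 fz2.15 M[-1.834 -0.017 -0.09 ] w15.87
```

View pics/pu.png

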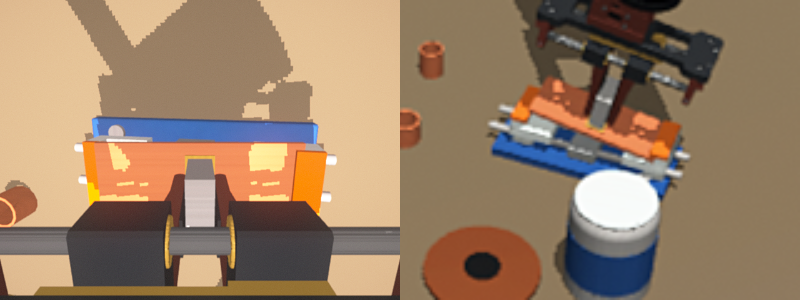

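```bash
python3 - <<'E'
from g import *
u=80.3
while u<84:
    u+=.7; to(u,38.6,.17,10); env.hold(.1)
    r=np.mean([where()[2] for _ in range(1)]+[ (env.hold(.03),env.read_state()["force"]@hy)[1] for _ in range(4)]); print(u,r)
    if r<-12.9: break
E
```

```text
False t23.79 u78.91 z38.36 fu-12.65 fx1.66 fz0.35 M[-2.105 -0.143 -0.101] w15.80
t23.89 u78.91 z38.38 fu-13.16 fx0.64 fz-0.45 M[-2.121 -0.125 -0.111] w15.83
81.0 -12.647919056322978
False t24.27 u79.53 z38.39 fu-12.90 fx2.19 fz-0.01 M[-2.1   -0.079 -0.065] w16.31
t24.38 u79.49 z38.36 fu-12.47 fx2.53 fz-0.19 M[-2.195 -0.158 -0.127] w15.89
81.7 -12.460349601906021
False t24.76 u80.11 z38.38 fu-13.54 fx1.77 fz1.03 M[-2.252 -0.082 -0.069] w16.10
t24.86 u80.11 z38.39 fu-12.95 fx1.96 fz-0.02 M[-2.211 -0.074 -0.062] w15.87
82.4 -13.556250798522498
```

```bash
python3 - <<'E'
from g import *
for t,u in((.14,82.6),(.115,82.8),(.095,83),(.075,83.1)):
    f0=where()
    r=to(u,38.5,t,8,5); env.hold(.1); where()
    if r[0]: break
shot("wrist","lev"); shot("scene","lev_s")
E
```

```text
t24.99 u80.08 z38.41 fu-14.11 fx1.89 fz0.94 M[-2.262 -0.111 -0.087] w16.11
False t25.55 u80.24 z38.34 fu-14.02 fx1.81 fz0.50 M[-2.2   -0.111 -0.089] w15.84
t25.65 u80.28 z38.36 fu-13.85 fx1.58 fz0.38 M[-2.284 -0.064 -0.123] w15.81
t25.65 u80.28 z38.36 fu-13.85 fx1.58 fz0.38 M[-2.284 -0.064 -0.123] w15.81
False t26.13 u80.49 z38.33 fu-13.41 fx0.86 fz0.64 M[-2.313 -0.09  -0.092] w15.98
t26.23 u80.51 z38.29 fu-13.57 fx1.46 fz0.97 M[-2.297 -0.08  -0.096] w15.95
t26.23 u80.51 z38.29 fu-13.57 fx1.46 fz0.97 M[-2.297 -0.08  -0.096] w15.95
False t26.65 u80.71 z38.31 fu-14.34 fx1.16 fz0.62 M[-2.253  0.024 -0.053] w15.57
t26.75 u80.77 z38.33 fu-13.64 fx1.52 fz2.28 M[-2.276 -0.072 -0.068] w15.83
t26.75 u80.77 z38.33 fu-13.64 fx1.52 fz2.28 M[-2.276 -0.072 -0.068] w15.83
False t27.18 u80.90 z38.32 fu-13.47 fx0.60 fz1.25 M[-2.275 -0.028 -0.13 ] w16.21
t27.27 u80.92 z38.28 fu-13.38 fx0.98 fz1.42 M[-2.257  0.014 -0.108] w15.55
```

```bash
python3 - <<'E'
from g import *
for t,u in((.055,83.2),(.035,83.3),(.015,83.3),(0,83.3)):
    r=to(u,38.4,t,8,5); env.hold(.1); where()
    print("tilt",np.arcsin(-R.from_quat(env.read_state()["orientation"]).apply([0,1,0])[2]))
    if r[0]: break
shot("wrist","lev2"); shot("scene","lev2_s")
E
python3 -c "
import cv2,numpy as np
a=cv2.imread('pics/lev2.png');b=cv2.imread('pics/lev2_s.png')[190:310,310:470]
cv2.imwrite('pics/l2.png',np.hstack([cv2.resize(a[150:390,120:560],(400,300)),cv2.resize(b,(400,300))]))"
```

```text
False t27.81 u81.06 z38.27 fu-13.75 fx1.39 fz1.58 M[-2.282 -0.037 -0.072] w15.62
t27.91 u81.11 z38.31 fu-14.09 fx1.45 fz0.66 M[-2.234  0.001 -0.069] w15.74
tilt 0.057946759713219276
False t28.33 u81.22 z38.30 fu-13.92 fx1.64 fz1.94 M[-2.225  0.059 -0.09 ] w15.76
t28.43 u81.25 z38.27 fu-14.57 fx1.05 fz1.10 M[-2.195  0.089 -0.098] w15.53
tilt 0.03786251707522097
False t28.87 u81.28 z38.32 fu-14.34 fx1.77 fz1.25 M[-2.172  0.055 -0.14 ] w15.90
t28.97 u81.30 z38.25 fu-13.52 fx0.71 fz1.25 M[-2.2    0.06  -0.165] w15.84
tilt 0.01774456773731554
False t29.33 u81.30 z38.26 fu-13.97 fx0.28 fz1.90 M[-2.183  0.097 -0.099] w16.15
t29.43 u81.34 z38.27 fu-13.84 fx1.74 fz0.92 M[-2.205  0.019 -0.104] w16.17
tilt 0.0025855177691691427
```

View pics/l2.png

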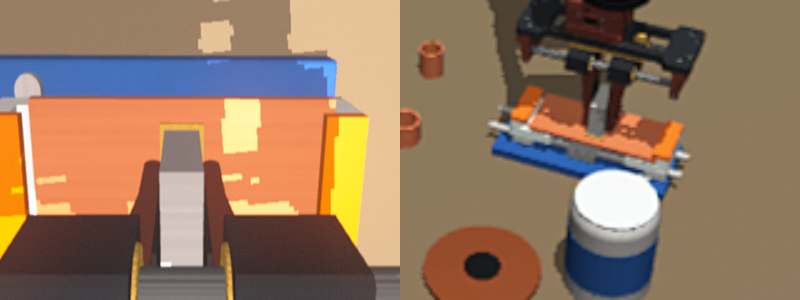

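```bash
python3 - <<'E'
from g import *
for u in(80,77,74.5,72.5,71.5):
    r=to(u,37.7,0,12,8); env.hold(.1); f=where()
    if r[0]: break
E
```

```text
False t29.97 u78.49 z37.73 fu-11.53 fx0.25 fz1.43 M[-1.852  0.115 -0.094] w15.97
t30.07 u78.54 z37.74 fu-12.83 fx1.18 fz1.85 M[-1.797  0.227 -0.193] w15.72
False t30.47 u75.83 z37.72 fu-10.26 fx-0.57 fz1.33 M[-1.466  0.143 -0.109] w15.83
t30.57 u75.87 z37.73 fu-10.32 fx-0.54 fz1.19 M[-1.499  0.181 -0.136] w15.86
False t30.93 u73.60 z37.65 fu-8.68 fx0.14 fz-0.51 M[-1.283  0.174 -0.081] w15.72
t31.02 u73.67 z37.69 fu-9.59 fx-0.53 fz-1.18 M[-1.294  0.107 -0.05 ] w16.28
False t31.34 u72.60 z37.77 fu-4.26 fx-1.33 fz-1.08 M[-0.652  0.286 -0.042] w15.93
t31.44 u72.63 z37.74 fu-4.16 fx-0.16 fz-1.00 M[-0.641  0.26  -0.082] w15.81
False t31.69 u71.70 z37.76 fu-2.22 fx-1.48 fz0.09 M[-0.36   0.321 -0.101] w15.98
t31.79 u71.69 z37.76 fu-2.40 fx-1.17 fz-1.34 M[-0.404  0.42  -0.098] w15.92
```

```bash
python3 - <<'E'
from g import *
u=71.5
for _ in range(4):
    u-=.5; to(u,37.5,0,10,8); env.hold(.1); f=np.mean([(env.hold(.03),env.read_state()["force"]@hy)[1] for _ in range(4)]); print(u,f)
    if f>-.6: break
to(u,37.2,0,8,5); env.hold(.1); where()
set_gripper(34); env.hold(.2); where()
p,q=pose(u,37.2,0)
print(env.move_l(p+[0,0,60],q,rate=60,f_stop=8)); where()
env.move_l(p+[-20,0,150],q,rate=150); env.hold(.3)
shot("wrist","end"); a=shot("scene","end_s")[0]
cv2.imwrite("pics/e.png",np.hstack([cv2.resize(cv2.imread("pics/end.png"),(400,300)),cv2.resize(a[190:310,310:470],(400,300))]))
where()
E
```

```text
False t32.04 u71.22 z37.64 fu-0.81 fx-2.51 fz1.19 M[-0.112  0.454 -0.086] w15.70
71.0 -0.6696889887090046
False t32.52 u70.58 z37.61 fu-0.48 fx-3.39 fz1.22 M[ 0.053  0.536 -0.102] w15.87
70.5 0.0014946295765829107
False t33.01 u70.55 z37.31 fu-0.22 fx-2.05 fz3.06 M[ 0.009  0.479 -0.134] w15.75
t33.11 u70.56 z37.31 fu0.53 fx-3.22 fz2.42 M[ 0.01   0.458 -0.123] w16.02
t33.82 u70.50 z37.19 fu1.55 fx0.03 fz-0.26 M[ 0.034 -0.006 -0.016] w33.56
False
t34.97 u70.34 z96.76 fu-0.22 fx-0.31 fz-0.57 M[-0.007  0.013 -0.028] w33.72
t36.13 u68.07 z186.68 fu-0.46 fx-0.59 fz0.51 M[ 0.015  0.016 -0.03 ] w33.99
```

View pics/e.png

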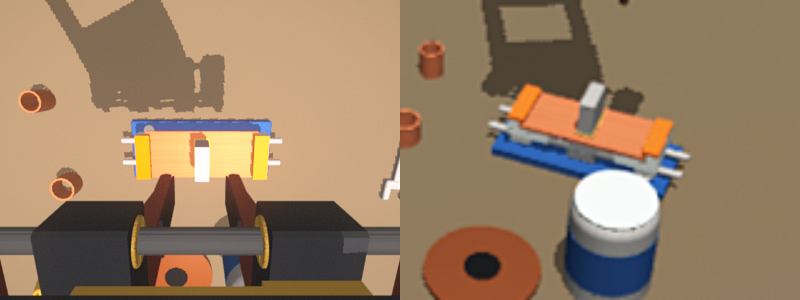

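```bash
python3 - <<'E'
from h import *
im,p=shot("wrist"); h=cv2.cvtColor(im,cv2.COLOR_BGR2HSV)
hy=np.array([.117,.993]);O=np.array([561.8,196]);T=lambda b:np.array([(b[:2]-O)@[hy[1],-hy[0]],(b[:2]-O)@hy])
m=cv2.inRange(h,(5,80,150),(19,255,255)); m[300:]=0; m[:190]=0
pts=[(c,np.flatnonzero(m[:,c])[0]) for c in list(range(250,305))+list(range(340,400)) if m[:,c].any()]
vx,vy,x0,y0=cv2.fitLine(np.array(pts,np.float32),cv2.DIST_HUBER,0,.01,.01).ravel()
a,b=[T(onplane(p,(c,y0+(c-x0)*vy/vx),42.5)) for c in(250,400)]
print("plate near edge (x should be -30):",a,b,"yaw err",(b-a)[0]/(b-a)[1])
m=cv2.inRange(h,(19,180,120),(28,255,255)); m[300:]=0
for c in cv2.findContours(m,cv2.RETR_EXTERNAL,cv2.CHAIN_APPROX_NONE)[0]:
    if cv2.contourArea(c)>400: print("lip",[T(onplane(p,u,50.7)).round(1).tolist() for u in cv2.boxPoints(cv2.minAreaRect(c))])
workorder.sign_off()
E
```

```text
plate near edge (x should be -30): [-30.918 -55.34 ] [-31.803  60.394] yaw err -0.00765262786824772
lip [[28.6, 65.0], [1.4, 63.6], [1.5, 80.6], [28.6, 82.4]]
lip [[-26.2, -80.8], [-27.0, -63.6], [28.5, -63.7], [29.5, -81.7]]
the job is handed in; nothing more can be done
```

The copper plate is loaded in the sprung holder, released, and the job is handed in at about 36 s of the 59 s allowed; sign-off gives no verdict.

- **Pick:** I gripped the plate nearest the base by its lug. It lifted square and centred in the fingers.
- **Feel:** I touched the plate's low end on the +y ledge, which stood at about z = 37 mm, so the holder sits roughly 3 mm low. That agrees with the stereo view of the lips.
- **Load:** At 0.17 rad of tilt I pushed the low end under the +y lip and drove that jaw back about 13 to 14 mm. The average push was 13 to 14 N, and the highest single reading was 14.6 N. I then levelled the plate past the other lip with no sign of it landing on that lip, eased back until the sideways force was about zero, and released.

**Last checks:**
- **Lips:** The inner tips are at −63.6 and about +64.3 mm, so each jaw is about 3 mm back and the plate is midway within about 0.5 mm.
- **Plate:** Its yaw error is about 0.008 rad and its x offset about 1 to 2 mm.
- **Robot:** The gripper was up and clear, with the wrist force near zero.

**What disagreed or went wrong:**
- My first push rubbed on the ledge and stopped early, at low force. I raised the plate about 1 mm and repeated it.
- The stereo heights of some corners, such as the far edges of the plate and base, were up to 14 mm off because of rough corner picking. I did not use those.
- In the last check one lip was only half picked up by the colour mask, because of shading. Its tip edge was still clear.

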